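# Seat the dispenser's catch tray and hold its flap at the pointer

### The arm

A 6-joint arm with a two-finger parallel gripper is mounted at the origin on the work surface. World frame = base frame: x ahead of the robot, y to its left, z up, the work surface at z = 0. Lengths are in mm, angles in rad, forces in N, time in s.
With the tool pointing down it reaches from about 300 to 875 mm from the base axis. Payload 6.4 kg.
Tool frame: the origin (TCP) lies midway between the tips of the shut fingers; the grasp point (between the pads) lies 19 mm behind it (arm.grip_depth is the distance from the TCP to the grasp point, in mm); z points along the fingers, y is the direction in which the jaws open and shut (so a half turn about z gives the same grasp; the last joint's range is limited). The gripper opens to 88 mm and grips with 3 to 60 N. Pads are 18 mm wide; open, the fingers measure 123 mm over their backs; the gripper's body (75 mm by 187 mm) begins 45 mm behind the grasp point.
Start: joints at [-1.525, 0.181, 1.607, -0, 1.354, -0.206], TCP at [143.275, -556.878, 238.714] pointing down, gripper open.
Joint ranges: [-2.99, 2.99], [-0.89, 2.07], [0.3, 2.58], [-1.14, 4.28], [0, 2.63], [-3.12, 3.12]. Speed limits (rad/s): [2.57, 2.57, 3.01, 3.14, 3.14, 3.14].

### API

Orientations are given as a unit quaternion [w, x, y, z].
In Python, from bench import arm gives the robot as it stands.
- The arm moves only by the tool step_arm, never from a script. Its argument "rows" is a list of rows, each an object with "offset": the shift along the tool's x, y, z in cm, a list of three; "turn": the turn, a rotation vector about the tool's x, y, z in rad, a list of three; "fingers": the finger opening in cm, from 0 to 8.81. In form: [{"offset": [dx, dy, dz], "turn": [wx, wy, wz], "fingers": fingers}, ...]. A call has 1 to 20 rows; each row shifts and turns the commanded pose from where the row before left it, along the tool's axes as they then stand; what a row does not reach is not made up. A row lasts 1/12 s, in which the tool goes at most 41.7 mm and 7.16 degrees, less where a joint would pass 70% of its speed; a pose out of reach is approached as far as the arm can. A call is refused whole if a number of a shift passes 4.17 or a number of a turn 0.125, either way. A call with a gripper value outside its range is refused whole. The fingers move at their own pace and stop on an object; "grip_force" is the grip in N (left out, the last holds). Time passes only in rows, so rows that do not move let the fingers close. It gives the time, the measured TCP pose, the force and the opening at its end, in the units of the state.
- arm.read_state(): the state, without advancing time (a new reading comes with each control period).
- arm.snapshot(name): name is "side" or "top"; returns (picture, depth): 400x640x3 uint8, red, green, blue; 400x640 float32, mm along the optical axis (not along the pixel's ray), 0 where there is no reading.
- arm.camera_model(name): a dict with "fovy" (degrees; the focal length in pixels is half the picture's height over the tangent of half this angle, whatever the lens; pixels are square), "cx", "cy" (the principal point, pixels), "k1" (the pictures are not rectified: a ray, as slopes to the right and down, at radius r is drawn at 1 + k1 r^2 times it, then the intrinsics apply), "world_from_camera" (4x4, takes a point from camera to world coordinates). Camera axes: x right, y down, z forward; pixel columns grow to the right and rows downward; lengths in mm; the calibration is good to about 2 mm. A picture is of the moment at which its call begins. camera_model takes no time and is no camera call.
- arm.close_job(): hands the job in, once; it reports no verdict.
The state is a dict: "clock": time; "q": joint angles; "qvel": joint speeds; "joint_torque": joint torques, N m; "tool_pos": TCP position; "tcp_rot": TCP orientation; "wrist_force": force on the tool from outside, world axes, zero at the start; "moment": the same for the moment, N m; "grip_width": finger opening in mm.
Only numpy, scipy, OpenCV 4.12 (cv2) and the standard library are available. Lean on these libraries where they do the work, as an engineer would, in place of code of your own. Each camera call takes 0.05 s, during which the arm holds its last target.

### The job

Get the clip dispenser ready for a refill: put the catch tray (the grey tray with the bar across it and a hole at each end) fully home on the two pegs of the dispenser's deck and let go of it, with the flap still shut. Then lift the dispenser's flap by its pull bar until it lies level with the pointer arm at its side, and finish while still holding the flap there in the gripper; do not shift the pointer, and leave the other things on the bench where they are.

Things in the scene. Friction and masses are not known exactly. Their poses are not given: they have to be found in the camera images.
- tray: the catch tray, loose, about 0.4 kg: grey flange plate 100 (x) x 200 (y) x 8 mm with a 14 mm through hole at each end, 85 mm either side of the centre along y; walls to 48 mm height around 100 x 136 mm; a square steel bar crosses over the middle along y. Origin at the centre of its underside. It fits either way round
- tray_bar (a point): centre of the tray's carrying bar, 100 mm above the tray's underside; the bar is 14 mm wide (along the tray's x), 12 mm high and 118 mm long between its end posts (along the tray's y); free space all around it
- seat (a point): point on the dispenser's deck midway between its pegs, where the tray's origin comes to lie. z up, y through the pegs, x from the deck to the hopper behind it. The deck is 20 mm above the bench, 215 mm wide (y), its front edge 60 mm before this point. The dispenser is fixed, but its place and yaw vary
- peg_tip (a point): tip of the deck's peg on the +y side, 85 mm from the seat point; the other peg stands 85 mm to the -y side. Pegs are 10 mm thick and 24 mm high above the deck, tapered over the top 6 mm to 4 mm
- flap_bar (a point): centre of the flap's pull bar: round steel, 12 mm thick, 160 mm long along y (the hinge line), on two end arms, 65 mm ahead of the flap plate's edge, 195 mm from the hinge; when shut 112 mm above the bench, 105 mm behind the seat point. x points from bar to hinge; axes turn with the flap. The bar can turn between the fingers, so the gripper may stay pointing down
- flap_hinge (a point): middle of the flap's hinge line, 112 mm above the bench at the back of the grey hopper box (215 mm wide, 104 mm high, from 160 to 310 mm behind the seat point); y is the hinge line; the axes turn with the flap
- flap (a joint): angle of the flap (aluminium plate 135 x 205 mm, about 0.4 kg): 0 shut (level), grows as the bar is lifted up and back, to 1.3 rad at the stop. It does not stay by itself: it falls shut when let go
- pointer (a joint): angle of the pointer arm, in the same sense as the flap's: the flap lies level with (parallel to) the pointer when both read the same. Between 0.45 and 0.85 rad. The stiff pointer stays where it was set and is not to be moved
- pointer_tip (a point): tip of the pointer arm: flat steel, 12 mm high, 6 mm thick, diamond-shaped end, 200 mm long, turning about the flap's hinge line, 128 mm to the +y side of the flap's middle; x points from tip to hinge. A thin quarter-circle rod frame of 120 mm radius stands between it and the flap
- bin: the plain grey storage bin without flanges, holes or bar (100 x 150 x 60 mm) with some clips in it; origin under its centre; to be left alone
- carton: closed cardboard carton 110 x 80 x 70 mm; origin under its centre; to be left alone
- reel: small black cable reel, 84 mm across, 60 mm high; origin under its centre; to be left alone
- channel: offcut of U-shaped strut channel, 120 x 41 x 41 mm; origin under its centre; to be left alone
- jar: closed jar, 60 mm across, 75 mm high; origin under its centre; to be left alone
- angle: steel angle bracket 50 x 40 x 50 mm, on top of the carton; origin under its centre; to be left alone

How it is judged (in metres and radians):
On the way, in this order (a step that is already met when the one before it is completed fails the run):
1. the tray sits fully home on both pegs, released, with the flap still shut (horizontal distance between tray and seat below 0.005 m and z of tray in the frame of seat below 0.003 m and angle between the y axis of tray and the y axis of seat, either way round below 0.06 rad and angle between tray's own z axis and vertical below 0.04 rad and contact force between the fingers and tray below 0.1 N and value of joint flap below 0.06 rad), for 0.2 s.
2. the gripper holds the flap level with the pointer (angle between the x axis of flap_bar and the x axis of pointer_tip, either way round below 0.07 rad and contact force between the fingers and flap above 0.5 N and velocity of joint flap between -0.1 and 0.1 rad/s), for 0.3 s.
At the end, for the whole second after the job is handed in: Tray home on both pegs (3 mm in height, 5 mm across, 0.06 rad), untouched, at rest; fingers on the flap with over 0.5 N, flap still and within 0.07 rad of the pointer, propped by nothing else; pointer tip within 8 mm of its start (all of step 2 and horizontal distance between tray and seat below 0.005 m and z of tray in the frame of seat below 0.003 m and angle between the y axis of tray and the y axis of seat, either way round below 0.06 rad and angle between tray's own z axis and vertical below 0.04 rad and contact force between each of the arm, the fingers and tray below 0.1 N and linear speed of tray below 0.02 m/s and distance of pointer_tip from where it was at the start of the episode below 0.008 m and contact force between flap and tray below 0.2 N and contact force between flap and bin below 0.2 N and contact force between flap and carton below 0.2 N and contact force between flap and reel below 0.2 N and contact force between flap and channel below 0.2 N and contact force between flap and jar below 0.2 N and contact force between flap and angle below 0.2 N); the arm keeps its last pose, push and grip.
It fails at once if the pointer was moved (its tip by more than 15 mm) (distance of pointer_tip from where it was at the start of the episode above 0.015 m).
It fails at once if another thing on the bench was moved by more than 40 mm (distance of any of bin, carton, reel, channel, jar, angle from where it was at the start of the episode above 0.04 m).
It also fails if it takes over 64 s, if anything falls off the work surface, if the arm or the gripper's body presses on something with over 40 N, if the wrist force passes 120 N, or if a joint passes its speed limit or range.

## Working session

There is one attempt and no reset: what is moved stays moved. The work goes in short steps, Python scripts to look and compute and a tool call to move; the robot and the scene stay as the last step left them, time stands still between calls to the robot, and variables do not carry over. Pictures are saved under pics/ and viewed, and the job is handed in when it is done.

Besides the shell and the picture viewer there is one more tool, called after "Call:" in YAML: its name, and indented under it one key for each argument. step_arm: Moves the arm, as the interface text tells. Its arguments: {"type":"object","properties":{"rows":{"type":"array"},"grip_force":{"type":"number"}},"required":["rows"]}

```bash
mkdir -p pics; ls; cat > h.py <<'E'
import numpy as np, cv2
from bench import arm
def snap(n,tag):
    p,d=arm.snapshot(n); np.savez(f'pics/{tag}.npz',p=p,d=d); cv2.imwrite(f'pics/{tag}.png',p[:,:,::-1]); return p,d
def K(n):
    m=arm.camera_model(n); f=200/np.tan(np.radians(m['fovy'])/2); return f,m['cx'],m['cy'],m['k1'],np.array(m['world_from_camera'])
def ray(n,u,v):
    f,cx,cy,k1,T=K(n); x=(np.asarray(u,float)-cx)/f; y=(np.asarray(v,float)-cy)/f
    a,b=x.copy(),y.copy()
    for _ in range(20):
        s=1+k1*(a*a+b*b); a,b=x/s,y/s
    return np.stack([a,b,np.ones_like(a)],-1)
def pt(n,u,v,d):
    T=K(n)[4]; return (ray(n,u,v)*np.asarray(d)[...,None])@T[:3,:3].T+T[:3,3]
def plane(n,u,v,z):
    T=K(n)[4]; r=ray(n,u,v)@T[:3,:3].T; return T[:3,3]+r*((z-T[2,3])/r[...,2])[...,None]
def proj(n,P):
    f,cx,cy,k1,T=K(n); c=(np.asarray(P)-T[:3,3])@T[:3,:3]; a=c[...,:2]/c[...,2:]; a=a*(1+k1*(a**2).sum(-1,keepdims=True)); return a*f+[cx,cy]
def cloud(n,d):
    v,u=np.mgrid[:400,:640]; return pt(n,u,v,d)
E
python3 - <<'E'
from h import *
np.set_printoptions(suppress=True,precision=3)
for n in('top','side'): snap(n,n+'0'); print(K(n))
print(arm.read_state(), arm.grip_depth)
E
```

```text
pics
(np.float64(366.7908784259392), 317.2452911991858, 200.86742038092103, -0.06950748315652415, array([[   0.028,   -0.994,    0.106,  473.925],
       [  -1.   ,   -0.026,    0.016,  -13.15 ],
       [  -0.013,   -0.107,   -0.994, 1316.6  ],
       [   0.   ,    0.   ,    0.   ,    1.   ]]))
(np.float64(480.16912591715334), 314.2237347300339, 196.48902830400172, -0.12634036873641855, array([[  -0.731,   -0.519,    0.444,  -14.232],
       [  -0.682,    0.54 ,   -0.493,  670.406],
       [   0.016,   -0.663,   -0.748, 1093.837],
       [   0.   ,    0.   ,    0.   ,    1.   ]]))
{'clock': 0.1, 'q': array([-1.525,  0.181,  1.608,  0.   ,  1.354, -0.206]), 'qvel': array([-0.   , -0.001, -0.002,  0.001,  0.   , -0.001]), 'joint_torque': array([  0.   , -43.482, -34.27 ,   0.07 ,   0.034,  -0.   ]), 'tool_pos': array([ 143.301, -556.376,  237.916]), 'tcp_rot': array([-0.001,  0.992,  0.126,  0.   ]), 'wrist_force': array([-0.075, -0.096,  0.312]), 'moment': array([-0.026, -0.042,  0.032]), 'grip_width': 87.84616627993059} 18.700000000000003
```

View pics/top0.png

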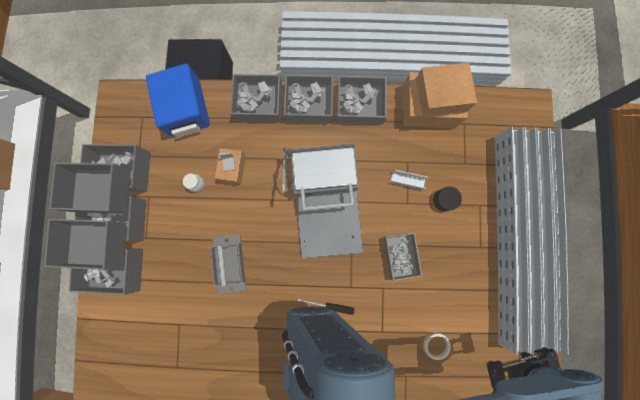

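View pics/side0.png

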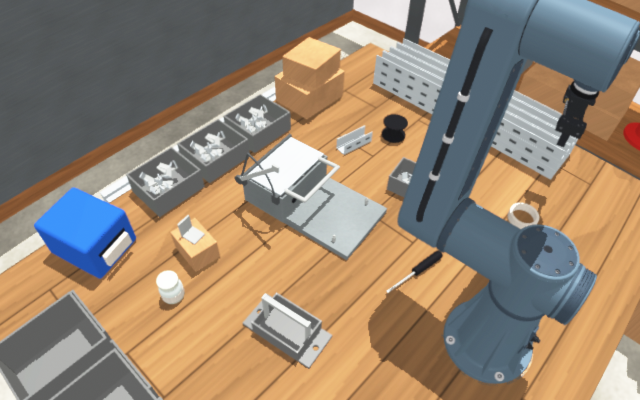

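The top view shows the tray at about (228,265), the dispenser deck at (330,235) with the hopper and flap behind it at (325,170), and the pointer at about (283,172). I'll zoom in next.

```bash
python3 - <<'E'
import cv2
a=cv2.imread('pics/top0.png'); 
cv2.imwrite('pics/z1.png',cv2.resize(a[130:310,200:380],None,fx=3.3,fy=3.3,interpolation=cv2.INTER_CUBIC))
b=cv2.imread('pics/side0.png')
cv2.imwrite('pics/z2.png',cv2.resize(b[130:370,200:420],None,fx=2.5,fy=2.5,interpolation=cv2.INTER_CUBIC))
E
```

```text
(no output)
```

View pics/z1.png

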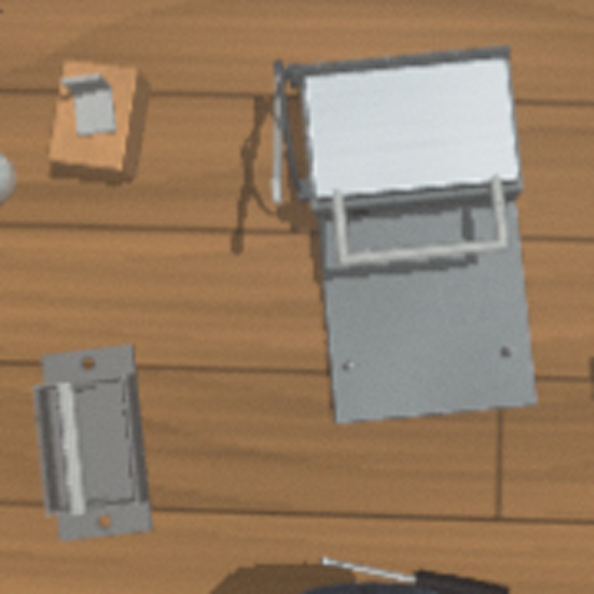

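View pics/z2.png

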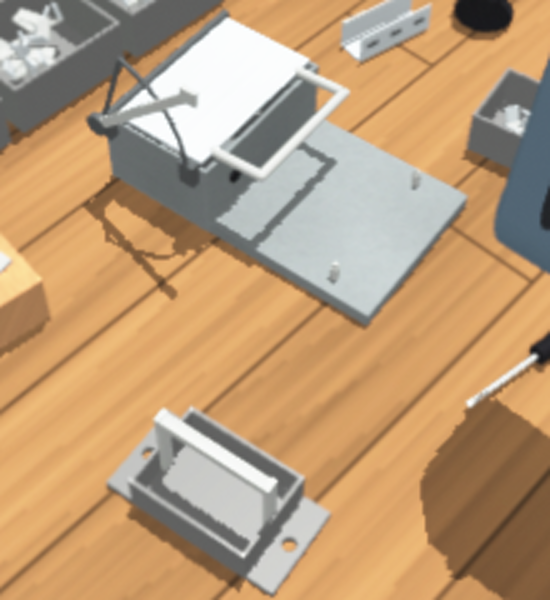

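```bash
python3 - <<'E'
from h import *
np.set_printoptions(suppress=True,precision=1)
t=np.load('pics/top0.npz');s=np.load('pics/side0.npz')
def Z1(x,y): return 200+x/3.3-.35,130+y/3.3-.35
def Z2(x,y): return 200+x/2.5-.3,130+y/2.5-.3
def P(lab,pts,z,n):
    Z=Z1 if n=='top' else Z2
    print(lab,n,[plane(n,*map(np.array,Z(*p)),z) for p in pts])
P('holes',[(88,363),(104.5,521)],8,'top'); P('holes',[(148,453),(289,544)],8,'side')
P('bar',[(65,384),(76,514)],106,'top'); P('bar',[(160,415),(270,485)],106,'side')
P('pegs',[(348,365),(505,352)],44,'top'); P('pegs',[(335,265),(417,173)],44,'side')
P('deckcorn',[(336,423),(535,404)],20,'top');P('deckcorn',[(366,326),(467,201)],20,'side')
P('flapbar',[(343,260),(503,243)],112,'top'); P('flapbar',[(263,177),(347,92)],112,'side')
P('flapcorn',[(301,75),(506,58),(519,178),(313,196)],112,'top')
# cloud: bar top
C=cloud('top',t['d']); 
m=(C[...,2]>97)&(C[...,2]<112); m[:,:205]=0;m[:,250:]=0;m[:225]=0;m[300:]=0
q=C[m];print(m.sum(),q.mean(0) if m.any() else 0)
m=(C[...,2]>20)&(C[...,2]<130)&(C[...,1]>50)
C2=cloud('side',s['d'])
for n,c,x in(('top',C,t),('side',C2,s)):
  for name,box in (('tray',[300,450,150,320]),):
    m=(c[...,0]>box[0])&(c[...,0]<box[1])&(c[...,1]>box[2])&(c[...,1]<box[3])&(c[...,2]>97)&(c[...,2]<115)
    print(n,name,m.sum(),c[m].mean(0),cv2.fitLine(c[m][:,:2].astype(np.float32),cv2.DIST_L2,0,.01,.01).ravel(),c[m].min(0),c[m].max(0))
E
```

```text
holes top [array([465.9, 329.8,   8. ]), array([297.8, 303.8,   8. ])]
holes side [array([468. , 331.1,   8. ]), array([299.4, 304.6,   8. ])]
bar top [array([444.8, 326.4, 106. ]), array([316.7, 309. , 106. ])]
bar side [array([445.5, 327. , 106. ]), array([322., 308., 106.])]
pegs top [array([472.2,  45.9,  44. ]), array([ 490.2, -118. ,   44. ])]
pegs side [array([472.4,  46. ,  44. ]), array([ 491.8, -120.7,   44. ])]
deckcorn top [array([410.4,  57.9,  20. ]), array([ 436.3, -152.9,   20. ])]
deckcorn side [array([405.1,  70. ,  20. ]), array([ 433.3, -145.5,   20. ])]
flapbar top [array([576.5,  51. , 112. ]), array([ 597.8, -108.4,  112. ])]
flapbar side [array([576.3,  51.3, 112. ]), array([ 596.6, -110.6,  112. ])]
flapcorn top [array([764.3,  99.8, 112. ]), array([ 787.1, -108.3,  112. ]), array([ 663.9, -123.4,  112. ]), array([640.3,  83.2, 112. ])]
180 [383.6 317.4 106. ]
top tray 110 [364.  312.5 105.8] [  1.    0.1 364.  312.5] [317.7 299.4  97.1] [431.9 319.9 113.3]
side tray 229 [359.2 313.6 104.8] [  1.    0.1 359.2 313.6] [317.5 300.7  97.1] [439.  319.9 110.4]
```

```bash
python3 - <<'E'
import cv2,numpy as np
a=cv2.imread('pics/top0.png'); b=cv2.imread('pics/side0.png')
c=lambda im,x,y:cv2.resize(im[y-13:y+13,x-13:x+13],(390,290) if 0 else (290,290),interpolation=cv2.INTER_NEAREST)
r1=np.hstack([c(a,305,240),c(a,353,236)]);r2=np.hstack([c(b,334,238),c(b,366,203)])
cv2.imwrite('pics/z3.png',np.vstack([r1,r2]))
r1=np.hstack([c(a,226,240),c(a,231,287)]);r2=np.hstack([c(b,259,311),c(b,315,347)])
cv2.imwrite('pics/z4.png',np.vstack([r1,r2]))
E
```

```text
(no output)
```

View pics/z3.png

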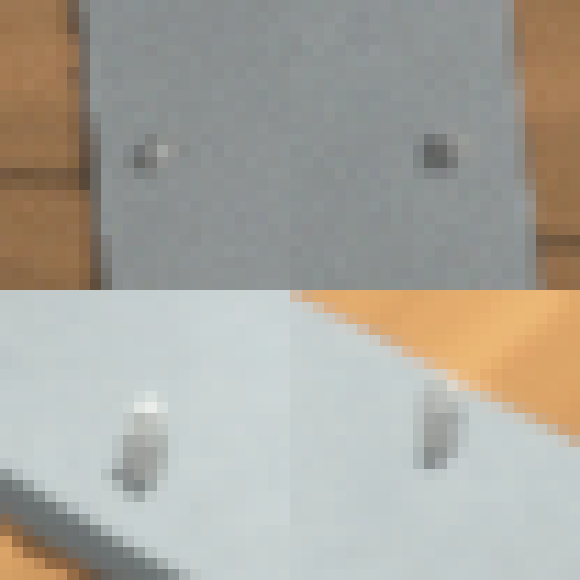

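View pics/z4.png

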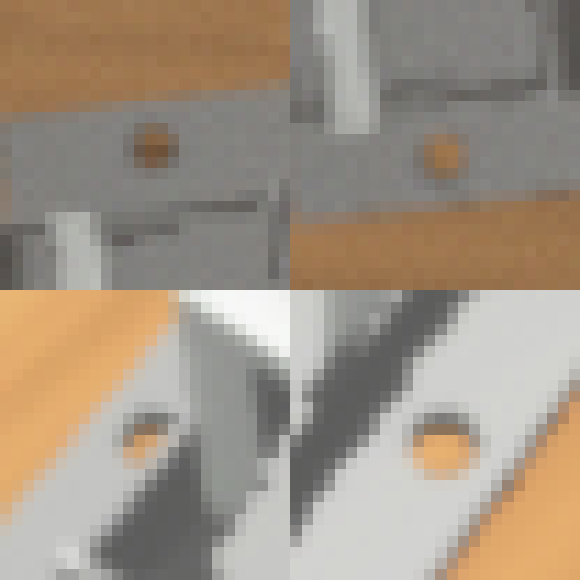

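```bash
python3 - <<'E'
from h import *
np.set_printoptions(suppress=True,precision=2)
a=cv2.imread('pics/top0.png'); g=a.astype(float); w=g[...,2]-g[...,0]  # R-B wood high
def edge_h(v,u0,u1):
    r=w[v,u0:u1]; th=(np.median(r[:4])+np.median(r[-4:]))/2
    i=np.where(np.diff(np.sign(r-th)))[0]
    if len(i)==0:return None
    i=i[0]; return u0+i+(th-r[i])/(r[i+1]-r[i])
def edge_v(u,v0,v1):
    r=w[v0:v1,u]; th=(np.median(r[:4])+np.median(r[-4:]))/2
    i=np.where(np.diff(np.sign(r-th)))[0]
    if len(i)==0:return None
    i=i[0]; return v0+i+(th-r[i])/(r[i+1]-r[i])
def fit(L):
    P=np.array([plane('top',np.array(u),np.array(v),20.) for u,v in L])[:,:2].astype(np.float32)
    vx,vy,x,y=cv2.fitLine(P,cv2.DIST_HUBER,0,.01,.01).ravel(); res=np.abs((P-[x,y])@[-vy,vx]); print(len(P),np.array([vx,vy,x,y]),'ang',np.arctan2(vy,vx),'res',res.mean()); return vx,vy,x,y
print('wood R-B',w[230,285],'deck',w[230,330])
Lf=[(edge_h(v,288,312),v) for v in range(214,250)]; Rt=[(edge_h(v,345,372),v) for v in range(205,246)]; Fr=[(u,edge_v(u,240,268)) for u in range(308,355)]
L=[fit([p for p in q if None not in p]) for q in (Lf,Rt,Fr)]
# midline
def cross(A,B):
    M=np.array([[A[0],-B[0]],[A[1],-B[1]]]); t=np.linalg.solve(M,np.array([B[2]-A[2],B[3]-A[3]])); return np.array([A[2]+t[0]*A[0],A[3]+t[0]*A[1]])
c1,c2=cross(L[0],L[2]),cross(L[1],L[2]); print(c1,c2,np.linalg.norm(c1-c2))
m=(c1+c2)/2; d=c1-c2; d/=np.linalg.norm(d); x=np.array([d[1],-d[0]]); print('seat',m+60*x,'tilt',np.arctan2(-d[0],d[1]))
# pegs triangulate by height plane
k=290/26
for n,l in (('top',[(292+148/k-.5,227+152/k-.5),(340+148/k-.5,223+152/k-.5)]),('side',[(333.95,234.6),(366.4,198)])):
    print(n,[plane(n,np.array(u),np.array(v),44. if n=='side' else 40.) for u,v in l])
for n,l in (('top',[(213+155/k-.5,227+146/k-.5),(218+152/k-.5,274+156/k-.5)]),('side',[(246+147/k-.5,298+150/k-.5),(302+154/k-.5,334+154/k-.5)])):
    print('tray',n,[plane(n,np.array(u),np.array(v),8.) for u,v in l])
E
```

```text
wood R-B 76.0 deck -5.0
36 [  0.99   0.12 516.03  73.69] ang 0.123332374 res 0.2972801
41 [   0.99    0.12  524.03 -144.33] ang 0.121573865 res 0.2234631
47 [  0.12  -0.99 421.78 -45.58] ang -1.4499315 res 0.29952127
[408.91  60.41] [ 435.09 -155.19] 217.18787
seat [481.56 -40.16] tilt 0.12086476
top [array([472.6 ,  47.31,  40.  ]), array([ 490.91, -118.59,   40.  ])]
side [array([474.39,  42.72,  44.  ]), array([ 494.26, -123.18,   44.  ])]
tray top [array([466.13, 329.53,   8.  ]), array([297.88, 304.46,   8.  ])]
tray side [array([468.31, 331.62,   8.  ]), array([299.36, 304.58,   8.  ])]
```

Call:
step_arm:
  rows:
    - {"offset": [0,0,0],"turn": [0,0,0.1],"fingers": 8.8}
    - {"offset": [2.43,-1.79,-0.18],"turn": [0,0,0],"fingers": 8.8}
    - {"offset": [2.43,-1.79,-0.18],"turn": [0,0,0],"fingers": 8.8}
    - {"offset": [2.43,-1.79,-0.18],"turn": [0,0,0],"fingers": 8.8}
    - {"offset": [2.43,-1.79,-0.18],"turn": [0,0,0],"fingers": 8.8}
    - {"offset": [2.43,-1.79,-0.18],"turn": [0,0,0],"fingers": 8.8}
    - {"offset": [2.43,-1.79,-0.18],"turn": [0,0,0],"fingers": 8.8}
    - {"offset": [2.43,-1.79,-0.18],"turn": [0,0,0],"fingers": 8.8}
    - {"offset": [2.43,-1.79,-0.18],"turn": [0,0,0],"fingers": 8.8}
    - {"offset": [2.43,-1.79,-0.18],"turn": [0,0,0],"fingers": 8.8}
    - {"offset": [2.43,-1.79,-0.18],"turn": [0,0,0],"fingers": 8.8}
    - {"offset": [2.43,-1.79,-0.18],"turn": [0,0,0],"fingers": 8.8}
    - {"offset": [2.43,-1.79,-0.18],"turn": [0,0,0],"fingers": 8.8}

```text
clock: 1.18
tool_pos: [399.7, -299.0, 260.1]
tcp_rot: [-0.0, 0.997, 0.076, -0.0]
wrist_force: [0.1, 0.1, 0.3]
grip_width: 88.1
```

Call:
step_arm:
  rows:
    - {"offset": [0.5,-3.3,0],"turn": [0,0,0],"fingers": 8.8}
    - {"offset": [0.5,-3.3,0],"turn": [0,0,0],"fingers": 8.8}
    - {"offset": [0.5,-3.3,0],"turn": [0,0,0],"fingers": 8.8}
    - {"offset": [0.5,-3.3,0],"turn": [0,0,0],"fingers": 8.8}
    - {"offset": [0.5,-3.3,0],"turn": [0,0,0],"fingers": 8.8}
    - {"offset": [0.5,-3.3,0],"turn": [0,0,0],"fingers": 8.8}
    - {"offset": [0.5,-3.3,0],"turn": [0,0,0],"fingers": 8.8}
    - {"offset": [0.5,-3.3,0],"turn": [0,0,0],"fingers": 8.8}
    - {"offset": [0.5,-3.3,0],"turn": [0,0,0],"fingers": 8.8}
    - {"offset": [0.5,-3.3,0],"turn": [0,0,0],"fingers": 8.8}
    - {"offset": [0.5,-3.3,0],"turn": [0,0,0],"fingers": 8.8}
    - {"offset": [0.5,-3.3,0],"turn": [0,0,0],"fingers": 8.8}
    - {"offset": [0,0,0],"turn": [0,0,0],"fingers": 8.8}

```text
clock: 2.27
tool_pos: [397.5, 104.8, 260.1]
tcp_rot: [-0.001, 0.997, 0.079, -0.0]
wrist_force: [0.8, 1.5, -0.9]
grip_width: 87.8
```

```bash
cat >> h.py <<'E'
from scipy.spatial.transform import Rotation as Rr
def go(tgt,yaw=None):
    s=arm.read_state(); q=np.array(s['tcp_rot']); R=Rr.from_quat(q[[1,2,3,0]]).as_matrix()
    psi=np.arctan2(R[1,0],R[0,0]); 
    print('pos',s['tool_pos'],'psi',psi,'tilt axis z',R[:,2],'q',s['q'],'F',s['wrist_force'],s['grip_width'])
    print('offset cm',R.T@(np.array(tgt)-s['tool_pos'])/10, 'turn z', None if yaw is None else psi-yaw)
E
python3 -c "
from h import *
np.set_printoptions(suppress=True,precision=3)
go([382.8,317.4,180],0.15)"
```

```text
pos [397.455 104.756 260.142] psi 0.15748776330467418 tilt axis z [-0.     0.002 -1.   ] q [-0.035 -0.23   1.965  0.002  1.407  1.378] F [ 0.771  1.486 -0.947] 87.78353128897793
offset cm [  1.888 -21.213   8.061] turn z 0.007487763304674183
```

Call:
step_arm:
  rows:
    - {"offset": [0.24,-2.65,1.0],"turn": [0,0,0],"fingers": 8.8}
    - {"offset": [0.24,-2.65,1.0],"turn": [0,0,0],"fingers": 8.8}
    - {"offset": [0.24,-2.65,1.0],"turn": [0,0,0],"fingers": 8.8}
    - {"offset": [0.24,-2.65,1.0],"turn": [0,0,0],"fingers": 8.8}
    - {"offset": [0.24,-2.65,1.0],"turn": [0,0,0],"fingers": 8.8}
    - {"offset": [0.24,-2.65,1.0],"turn": [0,0,0],"fingers": 8.8}
    - {"offset": [0.24,-2.65,1.0],"turn": [0,0,0],"fingers": 8.8}
    - {"offset": [0.24,-2.65,1.0],"turn": [0,0,0],"fingers": 8.8}
    - {"offset": [0,0,0],"turn": [0,0,0],"fingers": 8.8}
    - {"offset": [0,0,0],"turn": [0,0,0],"fingers": 8.8}
    - {"offset": [0,0,0],"turn": [0,0,0],"fingers": 8.8}

```text
clock: 3.18
tool_pos: [385.4, 311.8, 180.2]
tcp_rot: [0.0, 0.997, 0.076, -0.0]
wrist_force: [0.0, -0.7, 0.3]
grip_width: 88.0
```

```bash
python3 -c "
from h import *
np.set_printoptions(suppress=True,precision=3)
go([382.8,317.4,81.5],0.15)
snap('side','side1')
import cv2
a=cv2.imread('pics/side1.png');cv2.imwrite('pics/side1z.png',a[150:400,150:450].repeat(2,0).repeat(2,1))"
```

```text
pos [385.438 311.781 180.179] psi 0.15213086157294828 tilt axis z [-0.001 -0.001 -1.   ] q [ 0.441  0.067  1.859 -0.001  1.217  1.859] F [ 0.023 -0.706  0.257] 87.99803801635564
offset cm [-0.169 -0.603  9.868] turn z 0.002130861572948284
```

View pics/side1z.png

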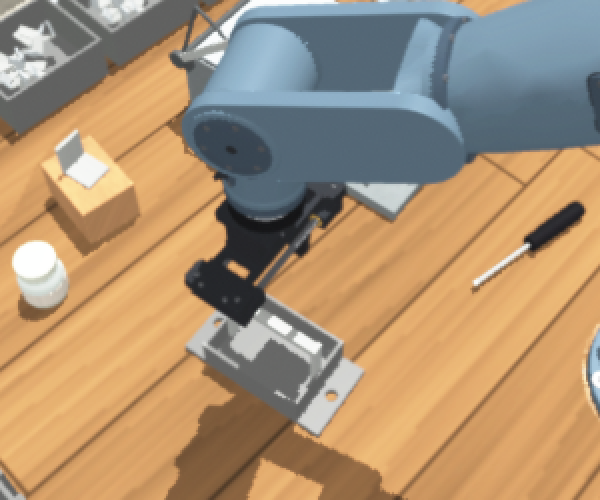

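The open gripper is above the tray and straddles its bar, at about (270,330) in this zoomed view. I'll descend and grip.

Call:
step_arm:
  rows:
    - {"offset": [-0.08,-0.3,0],"turn": [0,0,0],"fingers": 8.8}
    - {"offset": [-0.08,-0.3,1.4],"turn": [0,0,0],"fingers": 8.8}
    - {"offset": [0,0,1.4],"turn": [0,0,0],"fingers": 8.8}
    - {"offset": [0,0,1.4],"turn": [0,0,0],"fingers": 8.8}
    - {"offset": [0,0,1.4],"turn": [0,0,0],"fingers": 8.8}
    - {"offset": [0,0,1.4],"turn": [0,0,0],"fingers": 8.8}
    - {"offset": [0,0,1.4],"turn": [0,0,0],"fingers": 8.8}
    - {"offset": [0,0,1.4],"turn": [0,0,0],"fingers": 8.8}
    - {"offset": [0,0,0],"turn": [0,0,0],"fingers": 8.8}
    - {"offset": [0,0,0],"turn": [0,0,0],"fingers": 8.8}
    - {"offset": [0,0,0],"turn": [0,0,0],"fingers": 0.8}
    - {"offset": [0,0,0],"turn": [0,0,0],"fingers": 0.8}
    - {"offset": [0,0,0],"turn": [0,0,0],"fingers": 0.8}
    - {"offset": [0,0,0],"turn": [0,0,0],"fingers": 0.8}
    - {"offset": [0,0,0],"turn": [0,0,0],"fingers": 0.8}
    - {"offset": [0,0,0],"turn": [0,0,0],"fingers": 0.8}
    - {"offset": [0,0,0],"turn": [0,0,0],"fingers": 0.8}
    - {"offset": [0,0,0],"turn": [0,0,0],"fingers": 0.8}
    - {"offset": [0,0,0],"turn": [0,0,0],"fingers": 0.8}
  grip_force: 40

```text
clock: 4.82
tool_pos: [382.9, 318.2, 82.3]
tcp_rot: [0.0, 0.997, 0.076, -0.0]
wrist_force: [-0.2, -0.1, -0.2]
grip_width: 30.0
```

Call:
step_arm:
  rows:
    - {"offset": [0,0,0],"turn": [0,0,0],"fingers": 0.8}
    - {"offset": [0,0,0],"turn": [0,0,0],"fingers": 0.8}
    - {"offset": [0,0,0],"turn": [0,0,0],"fingers": 0.8}
    - {"offset": [0,0,0],"turn": [0,0,0],"fingers": 0.8}
    - {"offset": [0,0,0],"turn": [0,0,0],"fingers": 0.8}
    - {"offset": [0,0,0],"turn": [0,0,0],"fingers": 0.8}
    - {"offset": [0,0,0],"turn": [0,0,0],"fingers": 0.8}
    - {"offset": [0,0,0],"turn": [0,0,0],"fingers": 0.8}

```text
clock: 5.48
tool_pos: [382.9, 318.1, 82.3]
tcp_rot: [0.0, 0.997, 0.076, -0.0]
wrist_force: [-1.0, -2.0, -0.3]
grip_width: 13.0
```

Call:
step_arm:
  rows:
    - {"offset": [0,0,-1.0],"turn": [0,0,0],"fingers": 0.8}
    - {"offset": [0,0,-2.0],"turn": [0,0,0],"fingers": 0.8}
    - {"offset": [0,0,-2.0],"turn": [0,0,0],"fingers": 0.8}
    - {"offset": [0,0,-2.0],"turn": [0,0,0],"fingers": 0.8}
    - {"offset": [0,0,-2.0],"turn": [0,0,0],"fingers": 0.8}
    - {"offset": [0,0,-2.0],"turn": [0,0,0],"fingers": 0.8}
    - {"offset": [0,0,-2.0],"turn": [0,0,0],"fingers": 0.8}
    - {"offset": [0,0,0],"turn": [0,0,-0.11],"fingers": 0.8}
    - {"offset": [0,0,0],"turn": [0,0,-0.11],"fingers": 0.8}
    - {"offset": [0,0,0],"turn": [0,0,-0.11],"fingers": 0.8}
    - {"offset": [0,0,0],"turn": [0,0,-0.11],"fingers": 0.8}
    - {"offset": [0,0,0],"turn": [0,0,-0.11],"fingers": 0.8}
    - {"offset": [0,0,0],"turn": [0,0,-0.11],"fingers": 0.8}
    - {"offset": [0,0,0],"turn": [0,0,-0.11],"fingers": 0.8}
    - {"offset": [0,0,0],"turn": [0,0,-0.11],"fingers": 0.8}
    - {"offset": [0,0,0],"turn": [0,0,-0.11],"fingers": 0.8}
    - {"offset": [0,0,0],"turn": [0,0,-0.11],"fingers": 0.8}
    - {"offset": [0,0,0],"turn": [0,0,-0.11],"fingers": 0.8}
    - {"offset": [0,0,0],"turn": [0,0,-0.11],"fingers": 0.8}
    - {"offset": [0,0,0],"turn": [0,0,-0.11],"fingers": 0.8}

```text
clock: 7.15
tool_pos: [382.2, 318.4, 212.3]
tcp_rot: [-0.001, 0.701, 0.713, -0.0]
wrist_force: [-0.3, -0.1, -2.8]
grip_width: 13.1
```

Call:
step_arm:
  rows:
    - {"offset": [0,0,0],"turn": [0,0,-0.11],"fingers": 0.8}
    - {"offset": [0,0,0],"turn": [0,0,0],"fingers": 0.8}
    - {"offset": [0,0,0],"turn": [0,0,0],"fingers": 0.8}
    - {"offset": [0,0,0],"turn": [0,0,0],"fingers": 0.8}

```text
clock: 7.48
tool_pos: [382.6, 318.3, 212.3]
tcp_rot: [-0.0, 0.664, 0.748, -0.0]
wrist_force: [0.4, -0.2, -4.1]
grip_width: 13.0
```

```bash
python3 -c "
from h import *
np.set_printoptions(suppress=True,precision=3)
go([481.6,-40,210],1.692)
"
```

```text
pos [382.642 318.3   212.346] psi 1.6887022963080132 tilt axis z [-0.  0. -1.] q [0.455 0.033 1.825 0.    1.284 0.337] F [ 0.413 -0.225 -4.057] 13.04669628643021
offset cm [-36.745   5.612   0.225] turn z -0.0032977036919867864
```

Call:
step_arm:
  rows:
    - {"offset": [-2.45,0.374,0],"turn": [0,0,0],"fingers": 0.8}
    - {"offset": [-2.45,0.374,0],"turn": [0,0,0],"fingers": 0.8}
    - {"offset": [-2.45,0.374,0],"turn": [0,0,0],"fingers": 0.8}
    - {"offset": [-2.45,0.374,0],"turn": [0,0,0],"fingers": 0.8}
    - {"offset": [-2.45,0.374,0],"turn": [0,0,0],"fingers": 0.8}
    - {"offset": [-2.45,0.374,0],"turn": [0,0,0],"fingers": 0.8}
    - {"offset": [-2.45,0.374,0],"turn": [0,0,0],"fingers": 0.8}
    - {"offset": [-2.45,0.374,0],"turn": [0,0,0],"fingers": 0.8}
    - {"offset": [-2.45,0.374,0],"turn": [0,0,0],"fingers": 0.8}
    - {"offset": [-2.45,0.374,0],"turn": [0,0,0],"fingers": 0.8}
    - {"offset": [-2.45,0.374,0],"turn": [0,0,0],"fingers": 0.8}
    - {"offset": [-2.45,0.374,0],"turn": [0,0,0],"fingers": 0.8}
    - {"offset": [-2.45,0.374,0],"turn": [0,0,0],"fingers": 0.8}
    - {"offset": [-2.45,0.374,0],"turn": [0,0,0],"fingers": 0.8}
    - {"offset": [-2.45,0.374,0],"turn": [0,0,0],"fingers": 0.8}
    - {"offset": [0,0,2],"turn": [0,0,0],"fingers": 0.8}
    - {"offset": [0,0,2],"turn": [0,0,0],"fingers": 0.8}
    - {"offset": [0,0,0],"turn": [0,0,0],"fingers": 0.8}
    - {"offset": [0,0,0],"turn": [0,0,0],"fingers": 0.8}
    - {"offset": [0,0,0],"turn": [0,0,0],"fingers": 0.8}

```text
clock: 9.15
tool_pos: [483.4, -39.7, 173.2]
tcp_rot: [0.0, 0.663, 0.748, 0.0]
wrist_force: [0.6, 0.9, -3.9]
grip_width: 13.5
```

```bash
python3 -c "
from h import *
np.set_printoptions(suppress=True,precision=3)
go([481.6,-40,150],1.692)
snap('side','side2');snap('top','top2')
import cv2
a=cv2.imread('pics/side2.png');cv2.imwrite('pics/side2z.png',cv2.resize(a[120:280,240:440],None,fx=3.5,fy=3.5,interpolation=2))
a=cv2.imread('pics/top2.png');cv2.imwrite('pics/top2z.png',cv2.resize(a[130:290,240:420],None,fx=3.5,fy=3.5,interpolation=2))"
```

```text
pos [483.389 -39.725 173.211] psi 1.6912260189147517 tilt axis z [ 0.001 -0.    -1.   ] q [-0.327  0.05   1.892  0.     1.199 -0.448] F [ 0.583  0.863 -3.866] 13.465391951422804
offset cm [-0.005 -0.183  2.321] turn z -0.0007739810852482876
```

View pics/side2z.png

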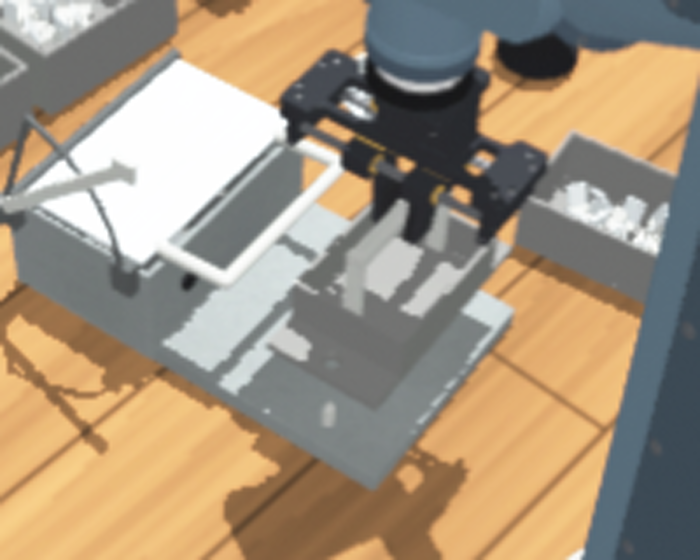

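View pics/top2z.png

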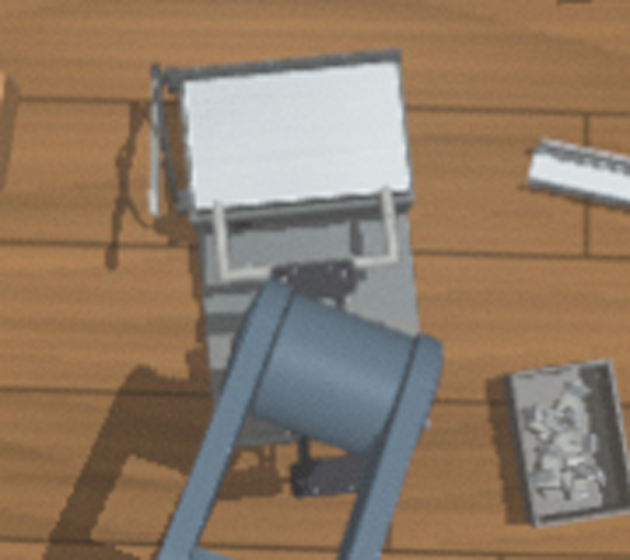

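```bash
python3 -c "
from h import *
np.set_printoptions(suppress=True,precision=1)
b=cv2.imread('pics/side2.png')[212:244,318:350]
cv2.imwrite('pics/z5.png',cv2.resize(b,(576,576),interpolation=0))
c=np.array([483.4,-39.7]);e=np.array([-.1207,.9927])
print(proj('side',np.r_[c+85*e,99.0]),proj('side',np.r_[c+85*e,91.0]),proj('side',np.r_[481.6-.1207*85,-40+.9927*85,44]))"
```

```text
[334.8 222.8] [334.7 224.6] [334.4 235.6]
```

View pics/z5.png

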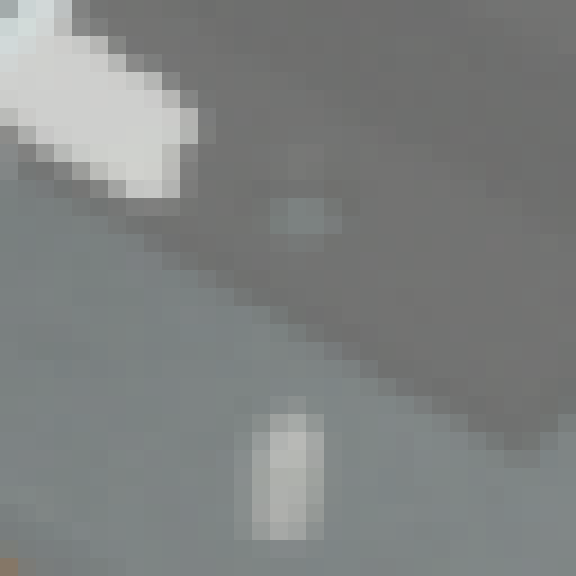

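Hole at (334.5,223) lines up with the peg tip at (333.6,235) to about 1 mm. Descending.

Call:
step_arm:
  rows:
    - {"offset": [0,-0.08,1],"turn": [0,0,0],"fingers": 0.8}
    - {"offset": [0,0,1],"turn": [0,0,0],"fingers": 0.8}
    - {"offset": [0,0,1],"turn": [0,0,0],"fingers": 0.8}
    - {"offset": [0,0,1],"turn": [0,0,0],"fingers": 0.8}
    - {"offset": [0,0,0],"turn": [0,0,0],"fingers": 0.8}
    - {"offset": [0,0,0],"turn": [0,0,0],"fingers": 0.8}
    - {"offset": [0,0,0],"turn": [0,0,0],"fingers": 0.8}

```text
clock: 9.83
tool_pos: [482.2, -39.9, 132.2]
tcp_rot: [-0.0, 0.663, 0.749, -0.0]
wrist_force: [-0.1, 0.5, -3.4]
grip_width: 13.8
```

```bash
python3 -c "
from h import *
np.set_printoptions(suppress=True,precision=3)
go([482.6,-39.9,102.3],1.692)
snap('side','side3')
a=cv2.imread('pics/side3.png');cv2.imwrite('pics/side3z.png',cv2.resize(a[190:260,300:400],None,fx=6,fy=6,interpolation=2))"
```

```text
pos [482.223 -39.926 132.201] psi 1.691745538000352 tilt axis z [-0.  0. -1.] q [-0.329  0.107  1.925  0.     1.11  -0.45 ] F [-0.079  0.511 -3.366] 13.821304017488075
offset cm [-0.002  0.038  2.99 ] turn z -0.0002544619996478481
```

View pics/side3z.png

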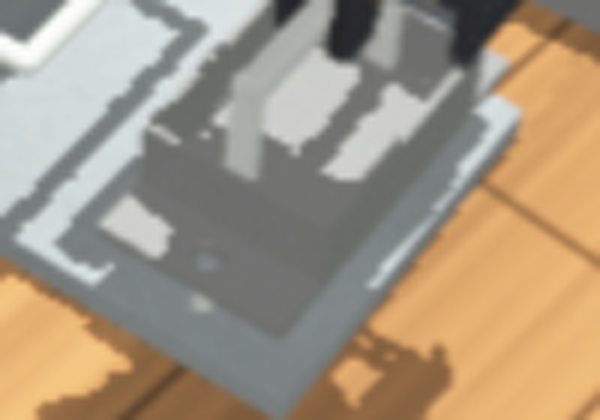

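Call:
step_arm:
  rows:
    - {"offset": [0,0.02,0.5],"turn": [0,0,0],"fingers": 0.8}
    - {"offset": [0,0,0.4],"turn": [0,0,0],"fingers": 0.8}
    - {"offset": [0,0,0.3],"turn": [0,0,0],"fingers": 0.8}
    - {"offset": [0,0,0],"turn": [0,0,0],"fingers": 0.8}
    - {"offset": [0,0,0],"turn": [0,0,0],"fingers": 0.8}

```text
clock: 10.3
tool_pos: [482.2, -39.9, 120.0]
tcp_rot: [-0.0, 0.663, 0.749, -0.0]
wrist_force: [0.2, -0.4, -4.2]
grip_width: 13.6
```

Call:
step_arm:
  rows:
    - {"offset": [0,0,0.3],"turn": [0,0,0],"fingers": 0.8}
    - {"offset": [0,0,0.3],"turn": [0,0,0],"fingers": 0.8}
    - {"offset": [0,0,0.3],"turn": [0,0,0],"fingers": 0.8}
    - {"offset": [0,0,0.3],"turn": [0,0,0],"fingers": 0.8}
    - {"offset": [0,0,0],"turn": [0,0,0],"fingers": 0.8}
    - {"offset": [0,0,0],"turn": [0,0,0],"fingers": 0.8}

```text
clock: 10.8
tool_pos: [482.2, -39.9, 108.1]
tcp_rot: [-0.0, 0.663, 0.749, -0.0]
wrist_force: [-0.1, 0.7, -3.8]
grip_width: 12.9
```

Call:
step_arm:
  rows:
    - {"offset": [0,0,0.2],"turn": [0,0,0],"fingers": 0.8}
    - {"offset": [0,0,0.2],"turn": [0,0,0],"fingers": 0.8}
    - {"offset": [0,0,0.15],"turn": [0,0,0],"fingers": 0.8}
    - {"offset": [0,0,0],"turn": [0,0,0],"fingers": 0.8}
    - {"offset": [0,0,0],"turn": [0,0,0],"fingers": 0.8}

```text
clock: 11.22
tool_pos: [482.3, -39.9, 102.7]
tcp_rot: [-0.0, 0.663, 0.749, -0.0]
wrist_force: [0.1, 0.7, -4.7]
grip_width: 13.2
```

Call:
step_arm:
  rows:
    - {"offset": [0,0,0.1],"turn": [0,0,0],"fingers": 0.8}
    - {"offset": [0,0,0],"turn": [0,0,0],"fingers": 0.8}
    - {"offset": [0,0,0],"turn": [0,0,0],"fingers": 0.8}

```text
clock: 11.47
tool_pos: [482.7, -39.9, 102.1]
tcp_rot: [0.0, 0.663, 0.749, 0.0]
wrist_force: [-1.1, -0.5, -1.8]
grip_width: 13.0
```

Contact is at the expected height. Opening.

Call:
step_arm:
  rows:
    - {"offset": [0,0,0],"turn": [0,0,0],"fingers": 3}
    - {"offset": [0,0,0],"turn": [0,0,0],"fingers": 5}
    - {"offset": [0,0,0],"turn": [0,0,0],"fingers": 5}
    - {"offset": [0,0,0],"turn": [0,0,0],"fingers": 5}
    - {"offset": [0,0,0],"turn": [0,0,0],"fingers": 5}
    - {"offset": [0,0,0],"turn": [0,0,0],"fingers": 5}
    - {"offset": [0,0,0],"turn": [0,0,0],"fingers": 5}

```text
clock: 12.05
tool_pos: [482.4, -39.9, 101.9]
tcp_rot: [0.0, 0.663, 0.749, 0.0]
wrist_force: [-0.1, -0.5, 0.8]
grip_width: 49.8
```

Call:
step_arm:
  rows:
    - {"offset": [0,0,-1.5],"turn": [0,0,0],"fingers": 5}
    - {"offset": [0,0,-2],"turn": [0,0,0],"fingers": 5}
    - {"offset": [0,0,-2],"turn": [0,0,0],"fingers": 5}
    - {"offset": [0,0,-2],"turn": [0,0,0],"fingers": 5}
    - {"offset": [0,0,-2],"turn": [0,0,0],"fingers": 5}
    - {"offset": [0,0,-2],"turn": [0,0,0],"fingers": 5}
    - {"offset": [0,0,0],"turn": [0,0,0],"fingers": 5}

```text
clock: 12.63
tool_pos: [484.6, -40.6, 221.0]
tcp_rot: [0.003, 0.663, 0.749, 0.001]
wrist_force: [0.5, -0.7, 0.2]
grip_width: 50.0
```

```bash
python3 -c "
from h import *
np.set_printoptions(suppress=True,precision=3)
go([482.6,-39.9,202.3],1.692)
snap('side','side4')
a=cv2.imread('pics/side4.png');cv2.imwrite('pics/side4z.png',cv2.resize(a[130:270,220:420],None,fx=4,fy=4,interpolation=2))
c=np.array([481.6,-40]);e=np.array([-.1207,.9927])
for s in(85,-85): print(proj('side',np.r_[c+s*e,28]),proj('side',np.r_[c+s*e,44]))"
```

```text
pos [484.603 -40.585 220.964] psi 1.6919438702185803 tilt axis z [ 0.007 -0.002 -1.   ] q [-0.328 -0.008  1.848  0.     1.295 -0.449] F [ 0.474 -0.701  0.199] 50.01799530573713
offset cm [ 0.098 -0.202  1.865] turn z -5.612978141966707e-05
[334.102 239.06 ] [334.383 235.569]
[366.756 201.789] [367.294 198.205]
```

View pics/side4z.png

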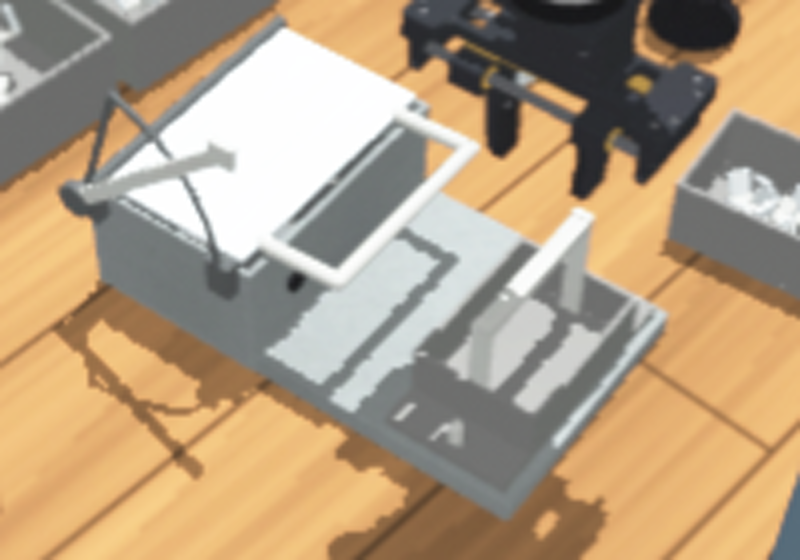

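```bash
python3 -c "
from h import *
np.set_printoptions(suppress=True,precision=2)
s=np.array([481.9,-40]);e=np.array([-.1207,.9927]);X=np.array([.9927,.1207])
for n,f in(('side','side0'),('top','top0'),('side','side4')):
    d=np.load(f'pics/{f}.npz')['d']; C=cloud(n,d); p=C[...,:2]-s; a=p@X; b=p@e; z=C[...,2]
    m=(d>0)&(b>121)&(b<140)&(z>118)&(a>60)&(a<292)
    A=np.stack([a[m],z[m]],-1).astype(np.float32)
    print(f,m.sum(),'b',b[m].mean(), A.min(0),A.max(0))
    if m.sum()>5:
        vx,vy,x,y=cv2.fitLine(A,cv2.DIST_HUBER,0,.01,.01).ravel(); print('ang',np.arctan2(-vy,vx),'z at hinge',y+vy/vx*(300-x))
        i=np.argmin(A[:,0]);print('tip',A[i],'ang from hinge',np.arctan2(A[i,1]-112,300-A[i,0]))
    if n=='side':
        # tray bar top & flange
        m=(abs(a)<5)&(abs(b)<50)&(z>90); 
        if f=='side4':print('bar top z',np.median(z[m]),m.sum())
    m=(a>180)&(a<290)&(abs(b)<80);print('flap plate z',np.median(z[m]))
    np.save(f'pics/{f}_m.npy',m)
b=cv2.imread('pics/side0.png')[145:215,225:305]
cv2.imwrite('pics/z6.png',cv2.resize(b,(800,700)[:2] if 0 else (640,560),interpolation=2))
# pointer points at candidate angles
for th in (.45,.55,.65,.75,.85):
    P=[np.r_[s+(300-r*np.cos(th))*X+128*e,112+r*np.sin(th)] for r in (50,190,200)]
    print(th,proj('side',np.array(P)).ravel(),proj('top',np.array(P)).ravel())
"
```

```text
side0 233 b 128.7939549509883 [150.58 119.27] [288.95 252.2 ]
ang 0.73534656 z at hinge 116.63333
tip [150.58 249.77] ang from hinge 0.74485755
flap plate z 111.3075741241961
top0 90 b 125.8508604365726 [151.74 142.32] [276.39 253.03]
ang 0.7379415 z at hinge 122.36615
tip [151.74 251.64] ang from hinge 0.7554662
flap plate z 112.66057695311395
side4 234 b 128.79525635924782 [151.14 120.89] [291.23 252.24]
ang 0.7346393 z at hinge 116.84499
tip [151.14 238.49] ang from hinge 0.70433575
bar top z 388.1952526334679 416
flap plate z 111.43747564398438
0.45 [250.54 181.23 285.9  186.43 288.64 186.84] [284.34 163.98 285.7  199.9  285.8  202.65]
0.55 [249.75 179.75 282.89 180.37 285.48 180.42] [284.14 162.99 284.9  196.34 284.97 198.92]
0.65 [248.85 178.27 279.36 174.22 281.75 173.91] [283.94 161.88 284.08 192.18 284.09 194.55]
0.75 [247.85 176.79 275.34 168.07 277.5  167.38] [283.74 160.67 283.23 187.47 283.19 189.59]
0.85 [246.76 175.34 270.88 161.99 272.78 160.94] [283.53 159.36 282.37 182.25 282.28 184.08]
```

View pics/z6.png

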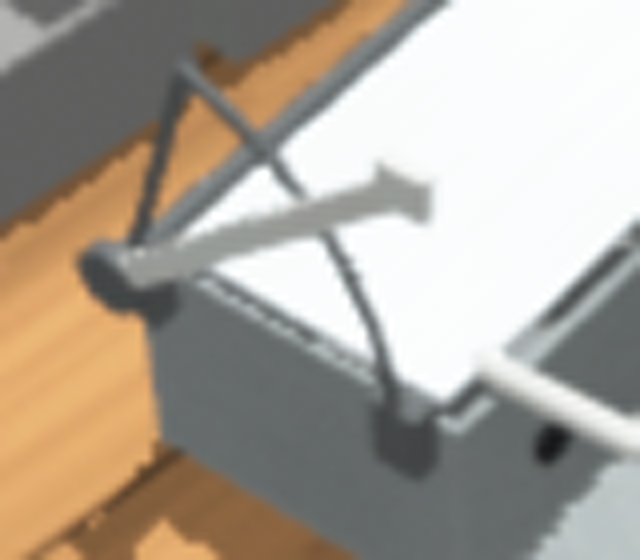

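Call:
step_arm:
  rows:
    - {"offset": [0,2.1,0],"turn": [0,0,0],"fingers": 5}
    - {"offset": [0,2.1,0],"turn": [0,0,0],"fingers": 5}
    - {"offset": [0,2.1,0],"turn": [0,0,0],"fingers": 5}
    - {"offset": [0,2.1,0],"turn": [0,0,0],"fingers": 5}
    - {"offset": [0,2.0,0],"turn": [0,0,0],"fingers": 5}
    - {"offset": [0,0,2],"turn": [0,0,0],"fingers": 5}
    - {"offset": [0,0,2],"turn": [0,0,0],"fingers": 5}
    - {"offset": [0,0,0],"turn": [0,0,0],"fingers": 5}
    - {"offset": [0,0,0],"turn": [0,0,0],"fingers": 5}
    - {"offset": [0,0,0],"turn": [0,0,0],"fingers": 5}

```text
clock: 13.52
tool_pos: [585.4, -27.3, 176.8]
tcp_rot: [-0.0, 0.663, 0.749, -0.0]
wrist_force: [0.1, 0.1, 1.1]
grip_width: 49.7
```

```bash
python3 -c "
from h import *
np.set_printoptions(suppress=True,precision=3)
go([586.4,-27.8,93.3],1.692)
snap('side','side5')
d=np.load('pics/side5.npz')['d']; C=cloud('side',d); s=np.array([481.9,-40]);e=np.array([-.1207,.9927]);X=np.array([.9927,.1207]);p=C[...,:2]-s;a=p@X;b=p@e;z=C[...,2]
m=(abs(a)<25)&(abs(b)<60)&(z>100)&(z<145);print('tray bar',m.sum(),np.median(z[m]),np.median(a[m]))
m=(abs(a)<50)&(b>75)&(b<98)&(z<60);print('flange z',m.sum(),np.median(z[m]))
m=(a>85)&(a<125)&(abs(b)<78)&(z>100)&(z<125);print('flap bar',m.sum(),np.median(z[m]),a[m].mean(),b[m].min(),b[m].max())
a=cv2.imread('pics/side5.png');cv2.imwrite('pics/side5z.png',cv2.resize(a[130:270,220:420],None,fx=4,fy=4,interpolation=2))"
```

```text
pos [585.428 -27.344 176.765] psi 1.6917224873974264 tilt axis z [-0.001  0.    -1.   ] q [-0.249  0.267  1.635 -0.     1.241 -0.37 ] F [0.138 0.113 1.12 ] 49.71266632128707
offset cm [-0.059  0.096  8.346] turn z -0.0002775126025735819
tray bar 218 124.8405730576315 -1.0994094496126245
flange z 268 27.344177913276326
flap bar 164 115.27145597711035 105.04619493459154 -75.93631158092064 77.97236209910933
```

View pics/side5z.png

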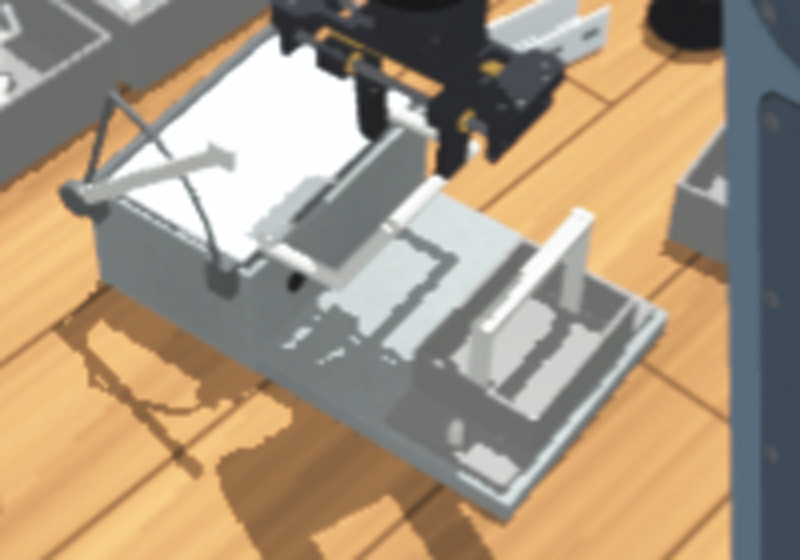

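The tray is seated: flange top at 27.3 mm, bar top at 124.8 mm, and the peg showing through at (458,430). The jaws straddle the flap bar, so I'll descend.

Call:
step_arm:
  rows:
    - {"offset": [0,0.1,1.5],"turn": [0,0,0],"fingers": 5}
    - {"offset": [0,0,1.5],"turn": [0,0,0],"fingers": 5}
    - {"offset": [0,0,1.5],"turn": [0,0,0],"fingers": 5}
    - {"offset": [0,0,1.5],"turn": [0,0,0],"fingers": 5}
    - {"offset": [0,0,1.35],"turn": [0,0,0],"fingers": 5}
    - {"offset": [0,0,1.0],"turn": [0,0,0],"fingers": 5}
    - {"offset": [0,0,0],"turn": [0,0,0],"fingers": 5}
    - {"offset": [0,0,0],"turn": [0,0,0],"fingers": 0.5}
    - {"offset": [0,0,0],"turn": [0,0,0],"fingers": 0.5}
    - {"offset": [0,0,0],"turn": [0,0,0],"fingers": 0.5}
    - {"offset": [0,0,0],"turn": [0,0,0],"fingers": 0.5}
    - {"offset": [0,0,0],"turn": [0,0,0],"fingers": 0.5}
    - {"offset": [0,0,0],"turn": [0,0,0],"fingers": 0.5}
    - {"offset": [0,0,0],"turn": [0,0,0],"fingers": 0.5}
    - {"offset": [0,0,0],"turn": [0,0,0],"fingers": 0.5}
    - {"offset": [0,0,0],"turn": [0,0,0],"fingers": 0.5}
    - {"offset": [0,0,0],"turn": [0,0,0],"fingers": 0.5}
    - {"offset": [0,0,0],"turn": [0,0,0],"fingers": 0.5}
    - {"offset": [0,0,0],"turn": [0,0,0],"fingers": 0.5}
  grip_force: 25

```text
clock: 15.15
tool_pos: [588.2, -27.2, 94.0]
tcp_rot: [0.001, 0.663, 0.749, 0.001]
wrist_force: [5.4, 1.2, -1.5]
grip_width: 10.6
```

Call:
step_arm:
  rows:
    - {"offset": [0,0.1,-0.3],"turn": [0,0,0],"fingers": 0.5}
    - {"offset": [0,0.03,-0.6],"turn": [0,0,0],"fingers": 0.5}
    - {"offset": [0,0.05,-0.71],"turn": [0,0,0],"fingers": 0.5}
    - {"offset": [0,0.08,-0.71],"turn": [0,0,0],"fingers": 0.5}
    - {"offset": [0,0.13,-0.71],"turn": [0,0,0],"fingers": 0.5}
    - {"offset": [0,0.13,-0.71],"turn": [0,0,0],"fingers": 0.5}
    - {"offset": [0,0.18,-0.69],"turn": [0,0,0],"fingers": 0.5}
    - {"offset": [0,0.18,-0.69],"turn": [0,0,0],"fingers": 0.5}
    - {"offset": [0,0.235,-0.68],"turn": [0,0,0],"fingers": 0.5}
    - {"offset": [0,0.235,-0.68],"turn": [0,0,0],"fingers": 0.5}
    - {"offset": [0,0,0],"turn": [0,0,0],"fingers": 0.5}
    - {"offset": [0,0,0],"turn": [0,0,0],"fingers": 0.5}

```text
clock: 16.15
tool_pos: [599.6, -25.7, 158.2]
tcp_rot: [-0.0, 0.663, 0.749, -0.0]
wrist_force: [-0.8, -2.4, -2.2]
grip_width: 10.5
```

Call:
step_arm:
  rows:
    - {"offset": [0,0.27,-0.73],"turn": [0,0,0],"fingers": 0.5}
    - {"offset": [0,0.3,-0.72],"turn": [0,0,0],"fingers": 0.5}
    - {"offset": [0,0.33,-0.71],"turn": [0,0,0],"fingers": 0.5}
    - {"offset": [0,0.36,-0.69],"turn": [0,0,0],"fingers": 0.5}
    - {"offset": [0,0.385,-0.68],"turn": [0,0,0],"fingers": 0.5}
    - {"offset": [0,0.41,-0.66],"turn": [0,0,0],"fingers": 0.5}
    - {"offset": [0,0.44,-0.645],"turn": [0,0,0],"fingers": 0.5}
    - {"offset": [0,0.46,-0.63],"turn": [0,0,0],"fingers": 0.5}
    - {"offset": [0,0.49,-0.61],"turn": [0,0,0],"fingers": 0.5}
    - {"offset": [0,0.51,-0.59],"turn": [0,0,0],"fingers": 0.5}
    - {"offset": [0,0,0],"turn": [0,0,0],"fingers": 0.5}
    - {"offset": [0,0,0],"turn": [0,0,0],"fingers": 0.5}
    - {"offset": [0,0,0],"turn": [0,0,0],"fingers": 0.5}
    - {"offset": [0,0,0],"turn": [0,0,0],"fingers": 0.5}

```text
clock: 17.32
tool_pos: [640.9, -20.6, 223.8]
tcp_rot: [0.001, 0.663, 0.749, 0.001]
wrist_force: [11.9, -1.2, -13.9]
grip_width: 9.8
```

```bash
python3 -c "
from h import *
np.set_printoptions(suppress=True,precision=3)
go([586.4,-27.8,93.3],1.692)
s=np.array([481.9,-40]);e=np.array([-.1207,.9927]);X=np.array([.9927,.1207])
for n in('side','top'):
    p_,d=snap(n,n+'6'); C=cloud(n,d);p=C[...,:2]-s;a=p@X;b=p@e;z=C[...,2]
    A0=112+np.tan(.737)*(300-a)
    for nm,m in (('plate',(d>0)&(abs(b)<95)&(a>190)&(a<295)&(abs(z-A0)<25)),('ptr',(d>0)&(b>121)&(b<140)&(z>122)&(a>60)&(a<285))):
        if m.sum()<8: print(n,nm,m.sum()); continue
        vx,vy,x,y=cv2.fitLine(np.stack([a[m],z[m]],-1).astype(np.float32),cv2.DIST_HUBER,0,.01,.01).ravel(); print(n,nm,m.sum(),'ang',-np.arctan(vy/vx),'z@hinge',y+vy/vx*(300-x))
    A=cv2.imread(f'pics/{n}6.png');cv2.imwrite(f'pics/{n}6z.png',cv2.resize(A[120:270,220:420],None,fx=4,fy=4,interpolation=2) )
"
```

```text
pos [640.935 -20.637 223.771] psi 1.6917471758171536 tilt axis z [ 0.003  0.    -1.   ] q [-0.217  0.336  1.447  0.001  1.356 -0.339] F [ 11.866  -1.248 -13.893] 9.81005179591998
offset cm [-0.054 -5.539 13.031] turn z -0.000252824182846334
side plate 471 ang 0.75329316 z@hinge 114.21486
side ptr 221 ang 0.73857933 z@hinge 116.013374
top plate 72 ang 0.7664312 z@hinge 113.754715
top ptr 92 ang 0.7431624 z@hinge 121.222626
```

View pics/side6z.png

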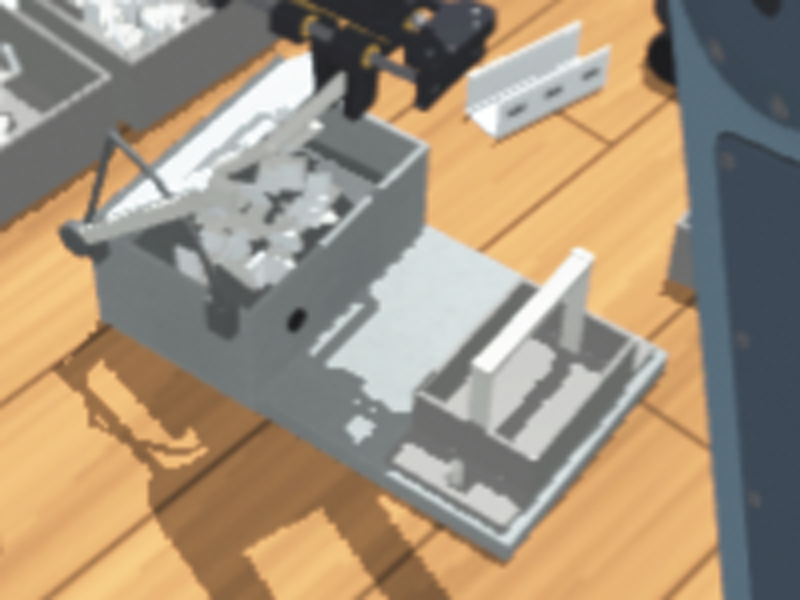

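View pics/top6z.png

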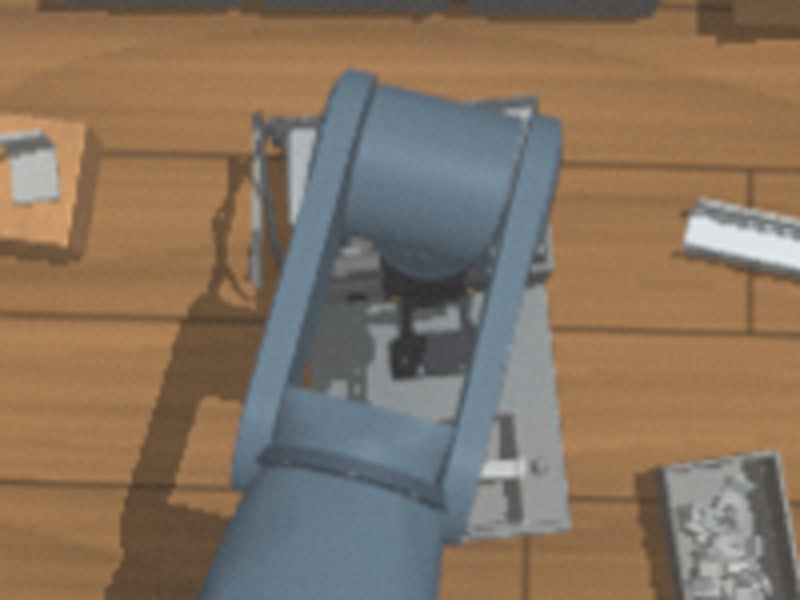

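The flap and pointer are parallel to within about 0.02 rad: 0.753 against 0.739 from the side, 0.766 against 0.743 from the top. The wrist carries a radial pull of about 18 N, so I'll relax it towards the hinge.

Call:
step_arm:
  rows:
    - {"offset": [0,0.06,0.06],"turn": [0,0,0],"fingers": 0.5}
    - {"offset": [0,0.06,0.06],"turn": [0,0,0],"fingers": 0.5}
    - {"offset": [0,0,0],"turn": [0,0,0],"fingers": 0.5}
    - {"offset": [0,0,0],"turn": [0,0,0],"fingers": 0.5}
    - {"offset": [0,0,0],"turn": [0,0,0],"fingers": 0.5}
    - {"offset": [0,0,0],"turn": [0,0,0],"fingers": 0.5}
    - {"offset": [0,0,0],"turn": [0,0,0],"fingers": 0.5}
    - {"offset": [0,0,0],"turn": [0,0,0],"fingers": 0.5}

```text
clock: 18.08
tool_pos: [640.8, -20.6, 223.6]
tcp_rot: [0.0, 0.663, 0.749, 0.0]
wrist_force: [6.3, -2.4, -7.2]
grip_width: 9.7
```

```bash
python3 -c "
from h import *
np.set_printoptions(suppress=True,precision=3)
s=np.array([481.9,-40]);e=np.array([-.1207,.9927]);X=np.array([.9927,.1207])
for n in('side',):
    p_,d=snap(n,n+'7'); C=cloud(n,d);p=C[...,:2]-s;a=p@X;b=p@e;z=C[...,2]
    A0=112+np.tan(.737)*(300-a)
    for nm,m in (('plate',(d>0)&(abs(b)<95)&(a>190)&(a<295)&(abs(z-A0)<12)),('bar+arms',(d>0)&(abs(b)<85)&(a>140)&(a<198)&(abs(z-A0)<12)),('ptr',(d>0)&(b>121)&(b<140)&(z>122)&(a>60)&(a<285))):
        if m.sum()<8: print(n,nm,m.sum()); continue
        vx,vy,x,y=cv2.fitLine(np.stack([a[m],z[m]],-1).astype(np.float32),cv2.DIST_HUBER,0,.01,.01).ravel(); print(n,nm,m.sum(),'ang',-np.arctan(vy/vx),'z@hinge',y+vy/vx*(300-x),'tip',a[m].min(),z[m].max())
    m=(abs(a)<25)&(abs(b)<60)&(z>100)&(z<145);print('tray bar z',np.median(z[m]))
go([0,0,0])
"
```

```text
side plate 475 ang 0.75176597 z@hinge 114.34265 tip 190.20367341552378 220.29848589215715
side bar+arms 161 ang 0.75990427 z@hinge 110.60562 tip 140.01006732065363 263.56528882181715
side ptr 228 ang 0.7354104 z@hinge 116.5894 tip 150.76072836570572 252.4917020996927
tray bar z 124.90161640410935
pos [640.813 -20.66  223.563] psi 1.6917666094760986 tilt axis z [ 0.001  0.    -1.   ] q [-0.217  0.337  1.446  0.     1.358 -0.338] F [ 4.951 -2.164 -7.753] 9.698188595456237
offset cm [  9.785 -63.383  22.301] turn z None
```

```bash
python3 -c "
from h import *
print(arm.close_job())
s=arm.read_state();print(s['clock'],s['tool_pos'],s['wrist_force'],s['grip_width'])"
```

```text
the job is handed in; nothing more can be done
None
the job is handed in; nothing more can be done
```

I put the tray on both pegs and let go of it with the flap still shut. Then I lifted the flap by its pull bar until it was level with the pointer, and handed the job in at about 18 s of the 64 s still holding it. The hand-in reports no verdict.

**Tray:** after release the flange top measured 27.3 mm (28 expected) and the peg showed through the +y hole. The tray bar's top read 124.9 mm in the last look (126 expected). I didn't measure its sideways position or yaw again after release, apart from a rough depth reading of the bar that put it about 1 mm off the seat.

**Flap:** the last side view gave 0.752 rad for the flap and 0.735 rad for the pointer, about 0.02 rad apart against the 0.07 limit. The top view, taken just before the last small adjustment, gave 0.766 and 0.743. The arm's own height reading suggested about 0.73 rad for the flap, so the sources disagree by up to about 0.04 rad.

**Grip:** the flap was held at 25 N grip with about 10 N on the wrist. The wrist load came from a slight pull along the flap, which I eased from about 18 N.

**Pointer:** its measured angle stayed within 0.01 rad of its starting value in every view.

**Other things on the bench:** none were touched as far as I could tell from the pictures and the low wrist forces. I didn't measure their positions again at the end.

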